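# Find the bottle stopper left in the garnish station

### The job

The garnish station is being emptied for cleaning and one steel bottle stopper is still inside, somewhere on the floor of the well under the fixed half deck, where it cannot be seen. Feel gently along the floor under the deck until you find it, take it out, and set it down gently in the steel change tray, not dropping it in from above. Leave the other bar things where they stand.

Things in the scene. Friction and masses are not known exactly. Their poses are not given: they have to be found in the camera images.
- station: Steel garnish station, fixed to the bar, a low box 200 (x) x 320 (y) mm. Origin: centre of its underside; its own +x is the deck side (to the robot's left), its own +y points to the robot. The well inside is 180 x 300 mm: wall inner faces at x = -90, +90, y = -150, +150 mm, flat floor at z = 12 mm; the walls end at z = 42 mm, but at 74 mm where x > +48. In it stands one loose stopper, position not reported.
- deck_edge (a point): Middle of the free edge of the station's fixed half deck, at its underside: x = +48, y = 0, z = 74 mm of the station. The deck, 3 mm sheet, covers the last 42 mm of the well over its full length, from this edge to the wall at x = +90, 62 mm above the floor; the space below is open towards -x only. On its top, flat hinges at the outer edge reach z = 85 mm of the station.
- overflow (a point): Foot of the overflow standpipe, fixed upright on the well's floor under the deck, in the corner nearest the robot (x = +68, y = +128 mm of the station): steel, 40 mm high, 26 mm in diameter (20 mm in its upper half). Not to be taken out.
- search_mid (a point): Middle of the strip of floor under the deck where the stopper is (x = +70, y = -5, z = 12 mm of the station). It stands wholly under the deck, its axis 18 to 22 mm from the wall at x = +90 and at most 60 mm along the station's y to either side of this point. It slides when pushed with about 0.7 to 1.5 N: a careless sweep carries it along until it jams on an end wall or the standpipe.
- syrup_stopper (a point): Bottle stopper in the neck of the syrup bottle, to be left there; the point is the centre of its head. The loose one has the same head: a solid steel piece of 0.15 to 0.21 kg that stands on its head on the floor of the well: head 34 mm in diameter, 20 mm high, above it a 20 mm stem narrowing to 14 mm; 40 mm high in all.
- tray: Square steel change tray, 120 x 120 mm, fixed to the bar on one side of the station or the other; origin at the centre of its underside, its inner floor at z = 5 mm above the bar, a rim 4 mm thick that rises to 12 mm. The stopper goes anywhere on its inner floor (112 x 112 mm), standing or lying.
- board: Small red cutting board 150 x 115 x 10 mm with cut citrus halves on it (to 30 mm high), fixed, on the side of the station opposite the tray; origin at the centre of its underside. To be left alone.
- tin_a_mid (a point): Bystander, loose: tall steel mixing tin, 88 mm across the rim, 150 mm high; the point is half-way up its axis.
- tin_b_mid (a point): Bystander, loose: short steel mixing tin, 84 mm across the rim, 110 mm high; the point is half-way up its axis.
- jigger_mid (a point): Bystander, loose: steel jigger, hourglass shape, 44 mm across, 82 mm high; the point is half-way up its axis.
- strainer_mid (a point): Bystander, loose: flat steel cocktail strainer, round 76 mm plate with a 90 mm handle tongue along its -x, 3 mm thick (8 mm at the spring); the point is at the centre of the round plate.
- muddler_mid (a point): Bystander, loose: black muddler standing upright, 42 mm across the foot, 200 mm high; the point is half-way up its axis.
- insert_mid (a point): Bystander, loose: empty steel insert pan 108 x 176 x 65 mm; the point is at its centre, half-way up.
- syrup_mid (a point): Bystander, loose: amber syrup bottle, 64 mm across, 214 mm high with its stopper; the point is half-way up its axis.
Mind the look-alikes: they are no part of the job. Leave any green look-alike of the tray alone.

How it is judged:
By the outcome, as a careful person would: the job done as asked, in the order asked, and still so for the second after the job is handed in, with the robot touching nothing.
It also fails if it takes over 58 s, if anything falls off the work surface, if the arm or the gripper's body presses on something with over 40 N, if the wrist force passes 120 N, or if a joint passes its speed limit or range.

### The arm

A 6-joint arm with a two-finger parallel gripper is mounted at the origin on the work surface. World frame = base frame: x ahead of the robot, y to its left, z up, the work surface at z = 0. Lengths are in m, angles in rad, forces in N, time in s.
With the tool pointing down it reaches from about 0.25 to 0.725 m from the base axis. Payload 4 kg.
Tool frame: the origin (TCP) lies on the centre line of the jaws, within the pads' length; the fingertips stand 17 mm ahead of it and the grasp point (between the pads) lies 2 mm behind it; z points along the fingers, y is the line along which they close (so a half turn about z gives the same grasp; the last joint's range is limited). The gripper opens to 85 mm and grips with 20 to 120 N. Pads are 22 mm wide; open, the fingers measure 114 mm over their backs; the gripper's body (76 mm by 85 mm) begins 54 mm behind the grasp point. The pads swing forward as they close: fully open they stand 13 mm farther back than shut.
Start: joints at [-1.124, 0.241, 0.005, 1.335, 0, 1.571], TCP at [0.216, -0.451, 0.248] pointing down, gripper open.
Joint ranges: [-2.72, 2.72], [-1.05, 1.87], [-1.09, 1.28], [-1.99, 2.15], [-1.42, 1.44], [-3.14, 3.14]. Speed limits (rad/s): [2.79, 2.79, 3.14, 3.14, 3.14, 3.14].

### API

Orientations are given as a unit quaternion [x, y, z, w].
In Python, from workcell import get_obs, imaging, order gives the robot as it stands.
- The arm moves only by the tool apply_moves, never from a script. Its argument "targets" is a list that holds one entry, the list of rows, each a list of 5 numbers: the shift along the world's x, y, z in units of 40 mm (1.0 is 40 mm), then the turn about the world's z in degrees, then the gripper command: -1 is shut, 1 is fully open, values between are in proportion. In form: [[[dx, dy, dz, turn, fingers], ...]]. A call has 1 to 8 rows; each row shifts and turns the commanded pose from where the row before left it; what a row does not reach is not made up. A row lasts 1/12 s, in which the tool goes at most 41.7 mm and 7.16 degrees, less where a joint would pass 70% of its speed; a pose out of reach is approached as far as the arm can. A call is refused whole if a number of a shift passes 1 or a number of a turn 7.16, either way. A call with a gripper value outside its range is refused whole. The fingers move at their own pace and stop on an object; the grip force is fixed at half the most. Time passes only in rows, so rows that do not move let the fingers close. It gives the time, the measured TCP pose, the force, the opening and the grip force at its end, in the units of the state.
- get_obs(): the state, without advancing time (a new reading comes with each control period).
- imaging.camera(name): name is "side" or "top"; returns (picture, depth): 420x560x3 uint8, blue, green, red; 420x560 float32, m along the optical axis (not along the pixel's ray), 0 where there is no reading.
- imaging.get_calibration(name): a dict with "camera_matrix" (3x3 intrinsics, pixels), "eye" and "rotation" of the camera in the world. Camera axes: x right, y down, z forward; pixel columns grow to the right and rows downward; lengths in m; the calibration is good to about 2 mm. A picture is of the moment at which its call begins. get_calibration takes no time and is no camera call.
- order.job_done(): hands the job in; it is judged then, once.
The state is a dict: "clock": time; "joint_pos": joint angles; "joint_vel": joint speeds; "tau": joint torques, N m; "eef_pos": TCP position; "tool_rot": TCP orientation; "ft_force": force on the tool from outside, world axes, zero at the start; "ft_torque": the same for the moment, N m; "grip_width": finger opening in m; "grasp_force": force on a finger pad.
Only numpy, scipy, OpenCV 4.12 (cv2) and the standard library are available. Lean on these libraries where they do the work, as an engineer would, in place of code of your own. Each camera call takes 0.05 s, during which the arm holds its last target. There are 200 camera calls.

## Working session

There is one attempt and no reset: what is moved stays moved. The work goes in short steps, Python scripts to look and compute and a tool call to move; the robot and the scene stay as the last step left them, time stands still between calls to the robot, and variables do not carry over. Pictures are saved under pics/ and viewed, at most 10 in all, crops included, and the job is handed in when it is done.

Besides the shell and the picture viewer there is one more tool, called after ">>>" as name([rows], argument=value, ...), one row to a line, values as JSON. apply_moves: Moves the arm, as the interface text tells. Its arguments: {"type":"object","properties":{"targets":{"type":"array","items":{"type":"array","items":{"type":"array","items":{"type":"number"}}}}},"required":["targets"]}

```bash
mkdir -p pics; cat > h.py <<'E'
import numpy as np,cv2
from workcell import get_obs, imaging, order
def pts(name,depth):
    c=imaging.get_calibration(name);K=np.array(c["camera_matrix"]);R=np.array(c["rotation"]);e=np.array(c["eye"])
    v,u=np.mgrid[:420,:560]
    p=np.stack([(u-K[0,2])/K[0,0]*depth,(v-K[1,2])/K[1,1]*depth,depth],-1)
    return p@R.T+e
def ray(name,u,v,z):
    c=imaging.get_calibration(name);K=np.array(c["camera_matrix"]);R=np.array(c["rotation"]);e=np.array(c["eye"])
    d=R@np.array([(u-K[0,2])/K[0,0],(v-K[1,2])/K[1,1],1]);return e+d*(z-e[2])/d[2]
E
python3 - <<'E'
from h import *
for n in("top","side"):
    p,d=imaging.camera(n);cv2.imwrite(f"pics/{n}0.png",p);np.save(f"{n}0.npy",d);c=imaging.get_calibration(n);print(n,c)
    P=pts(n,d)
    for (u,v) in [(280,210),(100,300)]: print(P[v,u],d[v,u])
o=get_obs();print({k:np.round(v,3) for k,v in o.items()})
E
```

```text
top {'camera_matrix': array([[443.18671742,   0.        , 281.46529583],
       [  0.        , 443.18671742, 205.75791705],
       [  0.        ,   0.        ,   1.        ]]), 'eye': array([0.35830667, 0.07192664, 1.47398514]), 'rotation': array([-0.70528165,  0.70678527, -0.04442017,  0.03254573])}Traceback (most recent call last):
  File "<stdin>", line 4, in <module>
  File "h.py", line 7, in pts
    return p@R.T+e
           ~^~~~
ValueError: matmul: Input operand 1 has a mismatch in its core dimension 0, with gufunc signature (n?,k),(k,m?)->(n?,m?) (size 4 is different from 3)
```

View pics/top0.png

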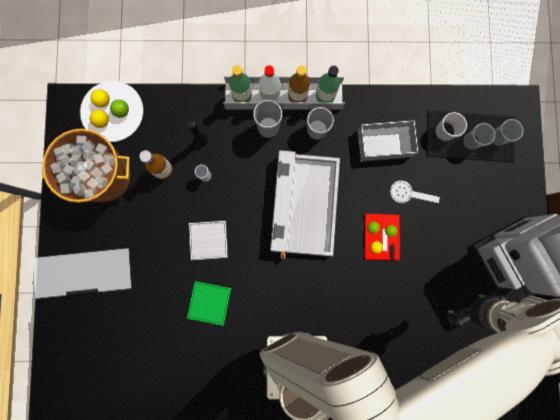

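The top view shows the station at about (307,204), with its deck strip on the left at x≈285. The tray is at (208,240), the green look-alike at (209,303) and the board at (382,237). The calibration rotation is a quaternion, so I'll fix the helper.

```bash
sed -i 's/R=np.array(c\["rotation"\])/R=Rot.from_quat(c["rotation"]).as_matrix()/; 1a from scipy.spatial.transform import Rotation as Rot' h.py
python3 - <<'E'
from h import *
np.set_printoptions(precision=4,suppress=True)
for n in("top","side"):
    p,d=imaging.camera(n);cv2.imwrite(f"pics/{n}0.png",p);np.save(f"{n}0.npy",d);
    P=pts(n,d)
    if n=="top":
        cv2.imwrite("pics/crop0.png",cv2.resize(p[140:265,180:350],None,fx=4,fy=4,interpolation=cv2.INTER_CUBIC))
        for (u,v) in [(420,300),(208,240),(286,204),(320,204),(209,303),(279,204)]: print(u,v,P[v,u],d[v,u])
        m=((P[...,2]>.03)&(P[...,2]<.12)).astype(np.uint8)
        m[:145]=0;m[262:]=0;m[:,:268]=0;m[:,345:]=0
        print('station',cv2.minAreaRect(P[m>0][:,:2].astype(np.float32)))
        m=((P[...,2]>.065)&(P[...,2]<.1)).astype(np.uint8)
        m[:145]=0;m[262:]=0;m[:,:268]=0;m[:,345:]=0
        print('deck',cv2.minAreaRect(P[m>0][:,:2].astype(np.float32)),m.sum())
        b=p.min(2)>120; b[:215]=0;b[270:]=0;b[:,:180]=0;b[:,235:]=0
        print('tray',cv2.minAreaRect(P[b][:,:2].astype(np.float32)),np.median(P[b],0))
    else: print(imaging.get_calibration(n))
o=get_obs();print({k:np.round(v,3) for k,v in o.items()})
E
```

```text
420 300 [ 0.2078 -0.4058  0.0053] 1.4514585
208 240 [0.4055 0.289  0.0093] 1.4572681
286 204 [0.5164 0.0338 0.0789] 1.4044253
320 204 [ 0.5239 -0.0811  0.0118] 1.4739312
209 303 [0.202  0.2827 0.0097] 1.4348803
279 204 [0.5167 0.056  0.0769] 1.4061263
station ((0.5126255750656128, -0.029155485332012177), (0.20125558972358704, 0.3446107506752014), 85.06610107421875)
deck ((0.5305084586143494, 0.043212126940488815), (0.052556343376636505, 0.32141682505607605), 85.05524444580078) 1652
tray ((0.41045305132865906, 0.21257376670837402), (0.12173078954219818, 0.2741989493370056), 3.5960757732391357) [0.4055 0.2897 0.0064]
{'camera_matrix': array([[380.2418,   0.    , 287.2922],
       [  0.    , 380.2418, 211.5374],
       [  0.    ,   0.    ,   1.    ]]), 'eye': array([0.0447, 0.5145, 0.8309]), 'rotation': array([-0.3633,  0.8551, -0.342 ,  0.1409])}
{'clock': np.float64(0.15), 'joint_pos': array([-1.124,  0.241,  0.004,  1.335, -0.   ,  1.571]), 'joint_vel': array([-0.   , -0.001,  0.004, -0.   , -0.   ,  0.002]), 'tau': array([ -0.   , -37.263,  25.264,   0.012,   0.   ,  -0.   ]), 'eef_pos': array([ 0.216, -0.451,  0.248]), 'tool_rot': array([ 0.975,  0.222, -0.   , -0.001]), 'ft_force': array([-0.582,  0.303, -0.497]), 'ft_torque': array([-0.002, -0.035,  0.051]), 'grasp_force': np.float64(0.0), 'grip_width': np.float64(0.086)}
```

View pics/side0.png

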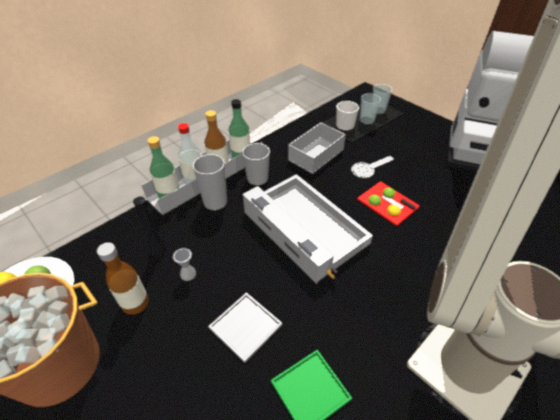

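View pics/crop0.png

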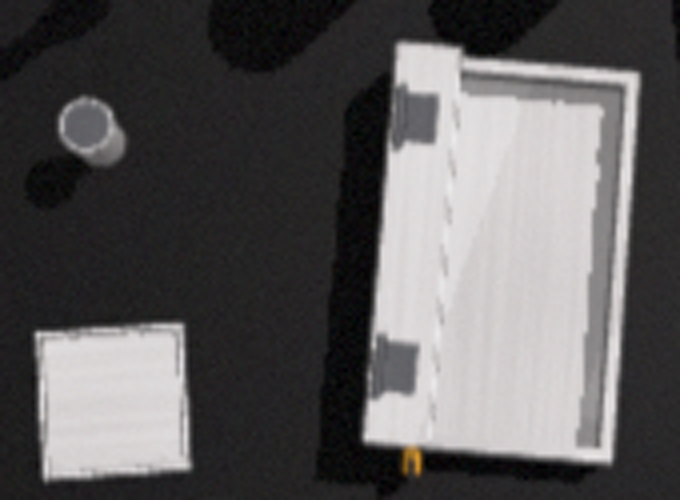

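Choice among look-alikes:
- **Stopper:** the one I want is hidden under the deck at top px (285,204). The one in the syrup bottle neck at (146,156) is to be left. The pourers at (237,70) to (333,70) are not it.
- **Tray:** the steel one at (208,240), not the green one at (209,303).

The crop confirms that the deck strip is on the left of the station and that the steel tray is plain.

Tool tilt isn't commanded directly, so I'll first move to free space and see how the arm behaves near its reach limit.

>>> apply_moves([
  [[0.4,0.6,0.6,7,-1],[0.4,0.6,0.6,7,-1],[0.4,0.6,0.6,7,-1],[0.4,0.6,0.6,7,-1],[0.4,0.6,0.6,7,-1],[0.4,0.6,0.6,7,-1],[0.4,0.6,0.6,7,-1],[0.4,0.6,0.6,7,-1]],
])

```text
clock: 0.82
eef_pos: [0.3443, -0.2575, 0.4414]
tool_rot: [0.755, 0.656, -0.0, -0.0]
ft_force: [1.0, -0.5, -0.4]
grip_width: -0.0001
grasp_force: 0.0
```

```bash
cat > st.py <<'E'
from h import *
np.set_printoptions(precision=3,suppress=True)
o=get_obs();R=Rot.from_quat(o["tool_rot"]).as_matrix()
print(o["clock"],"q",np.array(o["joint_pos"]),"p",np.array(o["eef_pos"]),"z",R[:,2],"y",R[:,1],"F",np.array(o["ft_force"]),o["grip_width"])
E
python3 st.py
```

```text
0.8167 q [-0.642  0.103  0.336  1.803  0.     1.069] p [ 0.344 -0.257  0.441] z [-0.  0. -1.] y [ 0.99 -0.14 -0.  ] F [ 1.033 -0.543 -0.377] -7.68201284395099e-05
```

>>> apply_moves([
  [[0.3,0.6,0,7,-1],[0.3,0.6,0,7,-1],[0.3,0.6,0,7,-1],[0.3,0.6,0,7,-1],[0.3,0.6,0,7,-1],[0.3,0.6,0,7,-1],[0,0.6,0,7,-1],[0,0.6,0,7,-1]],
])

```text
clock: 1.48
eef_pos: [0.4163, -0.0656, 0.4396]
tool_rot: [0.359, 0.933, -0.0, -0.001]
ft_force: [-0.3, 0.1, -0.7]
grip_width: 0.0002
grasp_force: 0.0
```

>>> apply_moves([
  [[0,0.6,0.8,7,-1],[0,0.6,0.8,7,-1],[0,0.6,0.8,7,-1],[0,0,1,7,-1],[0,0,1,7,-1],[0,0,1,7,-1],[0,0,1,0,-1],[0,0,1,0,-1]],
])

```text
clock: 2.15
eef_pos: [0.3975, 0.0054, 0.6067]
tool_rot: [0.005, 0.998, 0.004, 0.064]
ft_force: [0.4, 0.1, 0.7]
grip_width: 0.0001
grasp_force: 0.0
```

```bash
python3 st.py
```

```text
2.15 q [0.009 0.112 0.82  2.149 0.007 0.02 ] p [0.397 0.005 0.607] z [ 0.129  0.008 -0.992] y [0.01  1.    0.009] F [0.391 0.057 0.743] 0.00014881304552107224
```

The arm tilts by about 7° at the limit. I'll push further up, then see whether the tilt stays when I come down.

>>> apply_moves([
  [[0,0,1,0,-1],[0,0,1,0,-1],[0,0,1,0,-1],[0,0,1,0,-1],[0,0,1,0,-1],[0,0,1,0,-1]],
])

```text
clock: 2.65
eef_pos: [0.3846, 0.0062, 0.6714]
tool_rot: [0.004, 0.988, 0.006, 0.153]
ft_force: [0.8, -0.1, 0.4]
grip_width: 0.0004
grasp_force: 0.0
```

```bash
python3 st.py
```

```text
2.65 q [0.011 0.052 0.937 2.149 0.006 0.021] p [0.385 0.006 0.671] z [ 0.301  0.01  -0.953] y [0.006 1.    0.012] F [ 0.821 -0.141  0.379] 0.00037334347367481556
```

>>> apply_moves([
  [[0,0,-0.5,0,-1],[0,0,-0.5,0,-1],[0,0,-0.5,0,-1],[0,0,-0.5,0,-1]],
])

```text
clock: 2.98
eef_pos: [0.3849, 0.0062, 0.5899]
tool_rot: [0.004, 0.988, 0.006, 0.152]
ft_force: [0.4, -0.5, -0.8]
grip_width: -0.0
grasp_force: 0.0
```

```bash
python3 st.py
```

```text
2.9833 q [ 0.011 -0.101  0.501  1.868  0.006  0.021] p [0.385 0.006 0.59 ] z [ 0.3    0.01  -0.954] y [0.006 1.    0.012] F [ 0.352 -0.469 -0.786] -2.2760414459210277e-05
```

The tilt persists, so this gives me a controlled way to tilt the tool for reaching under the deck. I'm aiming for about 45°.

>>> apply_moves([
  [[0,0,1,0,-1],[0,0,1,0,-1],[0.5,0,0.8,0,-1],[0.5,0,0.8,0,-1],[0.5,0,0.8,0,-1],[0.5,0,0.8,0,-1],[0.5,0,0.8,0,-1],[0.5,0,0.8,0,-1]],
])

```text
clock: 3.65
eef_pos: [0.4819, 0.0066, 0.7102]
tool_rot: [0.004, 0.975, 0.007, 0.224]
ft_force: [0.3, -0.4, -0.4]
grip_width: 0.0003
grasp_force: 0.0
```

```bash
python3 st.py
```

```text
3.65 q [0.009 0.241 1.271 2.149 0.007 0.02 ] p [0.482 0.007 0.71 ] z [ 0.436  0.011 -0.9  ] y [0.005 1.    0.015] F [ 0.305 -0.377 -0.369] 0.0003032629836682707
```

>>> apply_moves([
  [[0.5,0,0.8,0,-1],[0.5,0,0.8,0,-1],[0.5,0,0.8,0,-1],[0.5,0,0.8,0,-1]],
])

```text
clock: 3.98
eef_pos: [0.4688, 0.0053, 0.7243]
tool_rot: [0.004, 0.971, 0.007, 0.238]
ft_force: [0.3, -0.5, 0.8]
grip_width: -0.0002
grasp_force: 0.0
```

```bash
python3 st.py
```

```text
3.9833 q [0.005 0.214 1.275 2.15  0.01  0.016] p [0.469 0.005 0.724] z [ 0.463  0.013 -0.886] y [0.004 1.    0.016] F [ 0.277 -0.502  0.772] -0.00023579878075202462
```

>>> apply_moves([
  [[-0.4,0,0.9,0,-1],[-0.4,0,0.9,0,-1],[-0.4,0,0.9,0,-1],[-0.4,0,0.9,0,-1],[-0.4,0,0.9,0,-1],[-0.4,0,0.9,0,-1]],
])

```text
clock: 4.48
eef_pos: [0.3774, 0.0065, 0.7987]
tool_rot: [0.004, 0.947, 0.009, 0.322]
ft_force: [0.2, 0.3, 0.1]
grip_width: -0.0002
grasp_force: 0.0
```

```bash
python3 st.py
```

```text
4.4833 q [0.012 0.039 1.275 2.149 0.006 0.023] p [0.377 0.006 0.799] z [ 0.611  0.014 -0.792] y [0.002 1.    0.019] F [0.216 0.286 0.056] -0.00020071136292525851
```

>>> apply_moves([
  [[-0.4,0,0.9,0,-1],[-0.4,0,0.9,0,-1],[-0.4,0,0.9,0,-1],[-0.4,0,0.9,0,-1],[-0.4,0,0.9,0,-1]],
])

```text
clock: 4.9
eef_pos: [0.301, 0.0068, 0.8434]
tool_rot: [0.004, 0.923, 0.01, 0.384]
ft_force: [0.7, -1.0, 0.4]
grip_width: -0.0001
grasp_force: 0.0
```

```bash
python3 st.py
```

```text
4.9 q [ 0.023 -0.092  1.275  2.149 -0.001  0.032] p [0.301 0.007 0.843] z [ 0.709  0.016 -0.705] y [-0.     1.     0.022] F [ 0.665 -1.038  0.443] -7.15010463667769e-05
```

>>> apply_moves([
  [[0.4,0,-0.9,0,-1],[0.4,0,-0.9,0,-1],[0.4,0,-0.9,7,-1],[0.4,-0.2,-0.8,7,-1],[0.4,-0.2,-0.8,7,-1],[0.4,-0.2,-0.8,7,-1],[0.4,-0.2,-0.8,7,-1],[0.4,-0.2,-0.8,7,-1]],
])

```text
clock: 5.57
eef_pos: [0.4088, -0.0278, 0.6291]
tool_rot: [-0.298, 0.877, 0.129, 0.355]
ft_force: [-0.6, 0.5, -0.2]
grip_width: -0.0
grasp_force: 0.0
```

```bash
python3 st.py
```

```text
5.5667 q [-0.546 -0.148  0.372  1.767  0.718 -1.079] p [ 0.409 -0.028  0.629] z [ 0.546  0.438 -0.714] y [-0.614  0.789  0.015] F [-0.562  0.481 -0.201] -1.2215366504588679e-05
```

>>> apply_moves([
  [[0.4,0,-0.9,6.6,-1],[0.4,0,-0.9,6.6,-1],[0.4,0,-0.9,6.6,-1],[0.4,0,-0.9,6.6,-1],[0.4,0,-0.9,6.6,-1],[0.4,0,-0.9,6.6,-1],[0.4,0,-0.9,6.6,-1],[0,0,-0.9,0,-1]],
])

```text
clock: 6.23
eef_pos: [0.5262, -0.0283, 0.3341]
tool_rot: [-0.617, 0.69, 0.262, 0.272]
ft_force: [0.1, -0.3, -2.0]
grip_width: -0.0003
grasp_force: 0.0
```

```bash
cat >> st.py <<'E'
ux=np.array([.0862,.9963]);uy=np.array([-.9963,.0862]);O=np.array([.5241,-.0305])
T=np.array(o["eef_pos"]);d=T[:2]-O;z=R[:,2]
print("station TCP mm",1000*d@ux,1000*d@uy,1000*T[2],"tip+17",1000*(T+.017*z)[2],"tilt",np.degrees(np.arccos(-z[2])),"az",np.degrees(np.arctan2(z[1],z[0])),"yaz",np.degrees(np.arctan2(R[1,1],R[0,1])))
E
python3 st.py
```

```text
6.2333 q [-0.419  0.426  0.266  1.73   0.718 -1.999] p [ 0.526 -0.028  0.334] z [ 0.052  0.697 -0.715] y [-0.995  0.101  0.026] F [ 0.069 -0.272 -2.033] -0.00025559440114013933
station TCP mm 2.394296476499045 -1.9099807006374465 334.07669523461044 tip+17 321.9173989468297 tilt 44.33608545880618 az 85.74673975694947 yaz 174.22793559988003
```

>>> apply_moves([
  [[0,0.05,-0.9,0,-1],[0,0.05,-0.9,0,-1],[0,0.05,-0.9,0,-1],[0,0.05,-0.9,0,-1],[0,0.05,-0.9,0,-1],[0,0.05,-0.9,0,-1],[0,0,-0.8,0,-1],[0,0,-0.5,0,-1]],
])

```text
clock: 6.9
eef_pos: [0.5211, -0.0154, 0.0701]
tool_rot: [-0.616, 0.692, 0.259, 0.273]
ft_force: [-0.9, 0.2, -1.3]
grip_width: 0.0
grasp_force: 0.0
```

>>> apply_moves([
  [[0,0,-0.3,0,-1],[0,0,-0.15,0,-1],[0,0,0,0,-1],[0,0,0,0,-1]],
])

```text
clock: 7.23
eef_pos: [0.5235, -0.0162, 0.0555]
tool_rot: [-0.617, 0.691, 0.258, 0.274]
ft_force: [0.1, 0.4, -0.1]
grip_width: -0.0002
grasp_force: 0.0
```

```bash
python3 st.py; python3 - <<'E'
from h import *
p,d=imaging.camera("top");q,_=imaging.camera("side")
a=cv2.resize(p[130:290,220:400],None,fx=2.2,fy=2.2);b=cv2.resize(q[150:310,200:400],None,fx=2,fy=352/160)
cv2.imwrite("pics/c1.png",np.hstack([a,cv2.resize(b,(400,352))]))
E
```

```text
7.2333 q [-0.402  0.653 -0.143  1.066  0.725 -1.97 ] p [ 0.523 -0.016  0.056] z [ 0.061  0.694 -0.717] y [-0.994  0.106  0.019] F [ 0.067  0.36  -0.109] -0.00024458870919292727
station TCP mm 14.148781841910612 1.8509571755950667 55.54759207269311 tip+17 43.35909733997504 tilt 44.195095806874264 az 84.99357674387728 yaz 173.8959642733634
```

View pics/c1.png

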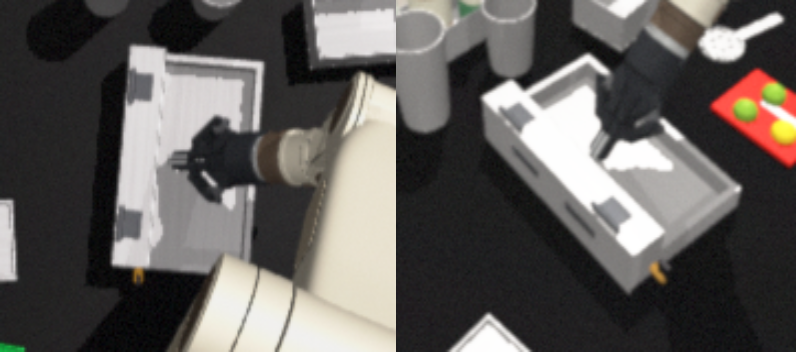

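The picture shows the shut fingertips over the open well, pointing at the deck: tip at about (175,160) in the left half. I'll touch the floor gently to calibrate the tip height.

>>> apply_moves([
  [[0,0,-0.2,0,-1],[0,0,-0.2,0,-1],[0,0,-0.05,0,-1],[0,0,0,0,-1],[0,0,0,0,-1]],
])

```text
clock: 7.75
eef_pos: [0.5224, -0.0158, 0.0359]
tool_rot: [-0.616, 0.692, 0.259, 0.273]
ft_force: [0.4, 0.6, 0.3]
grip_width: 0.0002
grasp_force: 0.0
```

>>> apply_moves([
  [[0,0,-0.05,0,-1],[0,0,-0.05,0,-1]],
])

```text
clock: 7.92
eef_pos: [0.5229, -0.016, 0.0323]
tool_rot: [-0.617, 0.692, 0.258, 0.273]
ft_force: [-0.5, 0.5, -0.4]
grip_width: 0.0001
grasp_force: 0.0
```

>>> apply_moves([
  [[0,0,-0.05,0,-1],[0,0,0,0,-1]],
])

```text
clock: 8.08
eef_pos: [0.5227, -0.0159, 0.0301]
tool_rot: [-0.616, 0.692, 0.259, 0.273]
ft_force: [0.4, -0.9, -0.4]
grip_width: 0.0003
grasp_force: 0.0
```

>>> apply_moves([
  [[0.1,0.2,0.03,0,-1],[0.1,0.18,0,0,-1],[0,0,0,0,-1]],
])

```text
clock: 8.33
eef_pos: [0.5313, 0.0008, 0.0317]
tool_rot: [-0.617, 0.691, 0.259, 0.274]
ft_force: [0.0, -0.2, 0.8]
grip_width: 0.0001
grasp_force: 0.0
```

>>> apply_moves([
  [[0.006,0.07,0,0,-1],[0.006,0.07,0,0,-1]],
])

```text
clock: 8.5
eef_pos: [0.5311, 0.0054, 0.0315]
tool_rot: [-0.617, 0.691, 0.259, 0.273]
ft_force: [0.6, 0.4, -0.6]
grip_width: -0.0002
grasp_force: 0.0
```

>>> apply_moves([
  [[0.006,0.07,0,0,-1],[0.006,0.07,0,0,-1]],
])

```text
clock: 8.67
eef_pos: [0.5315, 0.0108, 0.0314]
tool_rot: [-0.616, 0.692, 0.259, 0.273]
ft_force: [-0.1, -0.2, 0.9]
grip_width: 0.0
grasp_force: 0.0
```

```bash
python3 st.py
```

```text
8.6667 q [-0.351  0.679 -0.174  0.968  0.738 -1.904] p [0.532 0.011 0.031] z [ 0.059  0.695 -0.717] y [-0.994  0.106  0.021] F [-0.134 -0.165  0.87 ] 7.089761943180732e-06
station TCP mm 41.78684379032587 -3.827971139242736 31.43709132233543 tip+17 19.25315135970703 tilt 44.21711274686484 az 85.1481225736809 yaz 173.9093735973576
```

>>> apply_moves([
  [[0.006,0.07,0,0,-1],[0.006,0.07,0,0,-1]],
])

```text
clock: 8.83
eef_pos: [0.532, 0.0163, 0.0315]
tool_rot: [-0.616, 0.692, 0.259, 0.273]
ft_force: [-0.3, 1.1, -0.4]
grip_width: -0.0001
grasp_force: 0.0
```

>>> apply_moves([
  [[0.006,0.07,0,0,-1],[0,0,0,0,-1]],
])

```text
clock: 9.0
eef_pos: [0.5322, 0.0194, 0.0315]
tool_rot: [-0.617, 0.691, 0.259, 0.273]
ft_force: [0.2, -0.4, -0.5]
grip_width: 0.0001
grasp_force: 0.0
```

>>> apply_moves([
  [[-0.05,-0.55,0,0,-1],[-0.5,0.04,0,0,-1],[-0.47,0.04,0,0,-1],[0,0,0,0,-1]],
])

```text
clock: 9.33
eef_pos: [0.4878, 0.0005, 0.031]
tool_rot: [-0.615, 0.693, 0.261, 0.272]
ft_force: [-1.7, -0.3, -0.4]
grip_width: -0.0002
grasp_force: 0.0
```

>>> apply_moves([
  [[0.006,0.07,0,0,-1],[0.006,0.07,0,0,-1],[0.006,0.07,0,0,-1]],
])

```text
clock: 9.58
eef_pos: [0.4933, 0.0085, 0.0317]
tool_rot: [-0.617, 0.691, 0.258, 0.274]
ft_force: [-0.5, -0.7, 0.1]
grip_width: 0.0001
grasp_force: 0.0
```

>>> apply_moves([
  [[0.006,0.07,0,0,-1],[0.006,0.07,0,0,-1]],
])

```text
clock: 9.75
eef_pos: [0.4937, 0.0132, 0.0313]
tool_rot: [-0.617, 0.692, 0.257, 0.273]
ft_force: [-5.2, -18.3, 11.1]
grip_width: -0.0004
grasp_force: 10.0
```

```bash
python3 st.py
```

```text
9.75 q [-0.371  0.631 -0.278  0.927  0.73  -1.929] p [0.494 0.013 0.031] z [ 0.06   0.692 -0.719] y [-0.994  0.106  0.019] F [ -5.164 -18.35   11.126] -0.0003610046526386108
station TCP mm 40.86711395799758 34.09112012160945 31.343737121839485 tip+17 19.120907563993725 tilt 44.028846338676274 az 85.05697147645343 yaz 173.9184183632022
```

Contact at station y≈34, with the side force placing the stopper slightly toward -y. I'll back off, open and straddle it.

>>> apply_moves([
  [[-0.05,-0.52,0,0,-1],[0.12,0,0,0,0.7],[0,0,0,0,0.7],[0,0,0,0,0.7],[0,0,0,0,0.7],[0,0,0,0,0.7]],
])

```text
clock: 10.25
eef_pos: [0.4952, -0.0061, 0.0313]
tool_rot: [-0.617, 0.691, 0.259, 0.273]
ft_force: [0.0, -0.7, -0.4]
grip_width: 0.0607
grasp_force: 0.0
```

>>> apply_moves([
  [[0.02,0.2,0,0,0.7],[0.02,0.2,0,0,0.7],[0,0,0,0,0.7]],
])

```text
clock: 10.5
eef_pos: [0.4966, 0.0111, 0.0315]
tool_rot: [-0.617, 0.691, 0.259, 0.273]
ft_force: [0.0, -0.2, -0.0]
grip_width: 0.0725
grasp_force: 0.0
```

>>> apply_moves([
  [[0.01,0.1,0,0,0.7],[0.01,0.1,0,0,0.7],[0,0,0,0,0.7]],
])

```text
clock: 10.75
eef_pos: [0.4978, 0.0181, 0.0315]
tool_rot: [-0.617, 0.691, 0.259, 0.273]
ft_force: [0.4, -1.2, -0.3]
grip_width: 0.0727
grasp_force: 0.0
```

```bash
python3 st.py
```

```text
10.75 q [-0.36   0.634 -0.272  0.924  0.736 -1.917] p [0.498 0.018 0.032] z [ 0.058  0.695 -0.717] y [-0.994  0.105  0.021] F [ 0.392 -1.182 -0.347] 0.07273153535780057
station TCP mm 46.19214034761119 30.44218519221165 31.525212816296026 tip+17 19.343026834014307 tilt 44.225588853979005 az 85.19599506212062 yaz 173.9663220694099
```

Clear so far. Advance another 15 mm.

>>> apply_moves([
  [[0.01,0.1,0,0,0.7],[0.01,0.1,0,0,0.7],[0,0,0,0,0.7]],
])

```text
clock: 11.0
eef_pos: [0.4986, 0.0259, 0.0315]
tool_rot: [-0.617, 0.691, 0.259, 0.273]
ft_force: [-0.6, 0.5, 0.1]
grip_width: 0.0726
grasp_force: 0.0
```

>>> apply_moves([
  [[0.01,0.1,0,0,0.7],[0.01,0.08,0,0,0.7],[0,0,0,0,0.7]],
])

```text
clock: 11.25
eef_pos: [0.4994, 0.033, 0.0315]
tool_rot: [-0.617, 0.691, 0.259, 0.273]
ft_force: [0.2, 0.6, -0.2]
grip_width: 0.0727
grasp_force: 0.0
```

```bash
python3 st.py
```

```text
11.25 q [-0.331  0.625 -0.289  0.89   0.743 -1.879] p [0.499 0.033 0.031] z [ 0.059  0.695 -0.717] y [-0.994  0.106  0.021] F [ 0.199  0.575 -0.221] 0.07268421802095264
station TCP mm 61.16042328209489 30.038991829789545 31.473860570799026 tip+17 19.292029841246347 tilt 44.22730545531169 az 85.16501990453645 yaz 173.93654512803263
```

>>> apply_moves([
  [[0,0,0,0,-1],[0,0,0,0,-1],[0,0,0,0,-1],[0,0,0,0,-1],[0,0,0,0,-1],[0,0,0,0,-1]],
])

```text
clock: 11.75
eef_pos: [0.4996, 0.0322, 0.0317]
tool_rot: [-0.616, 0.692, 0.259, 0.273]
ft_force: [-1.4, -2.6, 3.9]
grip_width: 0.0307
grasp_force: 59.2
```

```bash
python3 st.py
```

```text
11.75 q [-0.333  0.625 -0.289  0.891  0.743 -1.88 ] p [0.5   0.032 0.032] z [ 0.06   0.695 -0.717] y [-0.994  0.107  0.021] F [-1.44  -2.559  3.91 ] 0.030667533704767016
station TCP mm 60.3195987139672 29.858559313006634 31.72836147598352 tip+17 19.544508285311686 tilt 44.21753210249831 az 85.09505283686465 yaz 173.87160342166433
```

The opening is 30.7 mm, less than the 34 mm head, so the grip is ahead of the stopper's axis. I'll reopen a little, go 7 mm deeper and regrip.

>>> apply_moves([
  [[0,0,0,0,0.3],[0,0,0,0,0.3],[0.01,0.09,0,0,0.3],[0.01,0.08,0,0,0.3],[0,0,0,0,0.3]],
])

```text
clock: 12.17
eef_pos: [0.5001, 0.0401, 0.0313]
tool_rot: [-0.617, 0.691, 0.259, 0.273]
ft_force: [0.1, 1.5, 0.3]
grip_width: 0.0558
grasp_force: 0.0
```

>>> apply_moves([
  [[0,0,0,0,-1],[0,0,0,0,-1],[0,0,0,0,-1],[0,0,0,0,-1]],
])

```text
clock: 12.5
eef_pos: [0.5003, 0.0394, 0.0317]
tool_rot: [-0.616, 0.692, 0.259, 0.274]
ft_force: [-1.8, -0.7, 2.3]
grip_width: 0.0312
grasp_force: 59.4
```

```bash
python3 st.py
```

```text
12.5 q [-0.319  0.621 -0.296  0.876  0.746 -1.863] p [0.5   0.039 0.032] z [ 0.059  0.695 -0.716] y [-0.994  0.106  0.021] F [-1.786 -0.676  2.338] 0.03119219580895942
station TCP mm 67.56755258151479 29.69626807246783 31.729864897298746 tip+17 19.55295243824248 tilt 44.251065390997894 az 85.12066772151655 yaz 173.89901961499442
```

>>> apply_moves([
  [[0,0,0.08,0,-1],[-0.03,-0.3,0,0,-1],[-0.03,-0.3,0,0,-1],[-0.03,-0.3,0,0,-1],[-0.03,-0.3,0,0,-1],[0,0,0,0,-1]],
])

```text
clock: 13.0
eef_pos: [0.4959, -0.0108, 0.0342]
tool_rot: [-0.616, 0.692, 0.258, 0.273]
ft_force: [0.3, -0.0, -2.4]
grip_width: 0.0312
grasp_force: 59.6
```

```bash
python3 st.py; python3 - <<'E'
from h import *
p,d=imaging.camera("top");q,_=imaging.camera("side")
a=cv2.resize(p[130:290,220:400],None,fx=2.2,fy=2.2);b=cv2.resize(q[170:290,230:380],(440,352))
cv2.imwrite("pics/c2.png",np.hstack([a,cv2.resize(b,(400,352))]))
E
```

```text
13.0 q [-0.413  0.648 -0.235  0.989  0.72  -1.981] p [ 0.496 -0.011  0.034] z [ 0.061  0.694 -0.718] y [-0.994  0.108  0.021] F [ 0.283 -0.023 -2.374] 0.031172088157207938
station TCP mm 17.217867269762174 29.8210872313476 34.187940793079925 tip+17 21.984108168343294 tilt 44.12089110242476 az 85.01205794417666 yaz 173.78548628147087
```

View pics/c2.png

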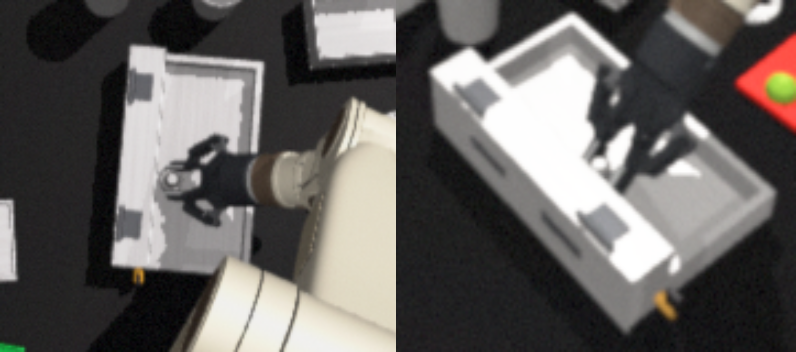

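The stopper is gripped by its head and clear of the deck, with the stem at about (170,178) in the left half. Next I'll lift it, then measure the tray and the stopper offset.

>>> apply_moves([
  [[0,0,0.3,0,-1],[0,0,0.7,0,-1],[0,0,0.8,0,-1],[0,0,0.8,0,-1],[0,0,0.5,0,-1],[0,0,0,0,-1]],
])

```text
clock: 13.6
eef_pos: [0.4976, -0.0086, 0.163]
tool_rot: [-0.618, 0.691, 0.256, 0.275]
ft_force: [1.5, -0.2, -1.3]
grip_width: 0.0312
grasp_force: 59.7
```

```bash
python3 st.py; python3 - <<'E'
from h import *
d=np.load("top0.npy");P=pts("top",d);p=cv2.imread("pics/top0.png")
b=(p.min(2)>120).astype(np.uint8);b[:215]=0;b[265:]=0;b[:,:183]=0;b[:,233:]=0
n,l,s,c=cv2.connectedComponentsWithStats(b);k=1+np.argmax(s[1:,4]);print(s[k],c[k])
xy=np.array([ray("top",u,v,.009)[:2] for v,u in np.argwhere(l==k)],np.float32);print(cv2.minAreaRect(xy))
print("stem", ray("top",297.3,210.9,.055))
E
```

```text
13.6 q [-0.408  0.471 -0.129  1.263  0.723 -1.98 ] p [ 0.498 -0.009  0.163] z [ 0.064  0.693 -0.718] y [-0.994  0.105  0.013] F [ 1.519 -0.163 -1.301] 0.031194169977549747
station TCP mm 19.564882503558806 28.264754662218575 162.9630679224192 tip+17 150.7622630330001 tilt 44.13554712686244 az 84.70696942681668 yaz 173.94795655866116
[ 189  221   39   39 1357] [207.81945468 240.00294768]
((0.405687540769577, 0.289577841758728), (0.12165139615535736, 0.11983659863471985), 3.889676809310913)
stem [ 0.49672509 -0.0031075   0.055     ]
```

>>> apply_moves([
  [[-0.15,0.4,0,0,-1],[-0.3,0.95,0,0,-1],[-0.3,0.95,0,0,-1],[-0.3,0.95,0,0,-1],[-0.3,0.95,0,0,-1],[-0.3,0.95,0,0,-1],[-0.3,0.95,0,0,-1],[-0.3,0.95,0,0,-1]],
])

```text
clock: 14.27
eef_pos: [0.4032, 0.275, 0.1576]
tool_rot: [-0.616, 0.692, 0.259, 0.272]
ft_force: [1.6, -0.8, -1.6]
grip_width: 0.0312
grasp_force: 59.6
```

>>> apply_moves([
  [[0,0.1,0,0,-1],[0,0,-0.5,0,-1],[0,0,-0.5,0,-1],[0,0,-0.5,0,-1],[0,0,-0.5,0,-1],[0,0,-0.3,0,-1],[0,0,0,0,-1]],
])

```text
clock: 14.85
eef_pos: [0.4021, 0.2767, 0.063]
tool_rot: [-0.616, 0.693, 0.26, 0.27]
ft_force: [-1.1, -1.0, -2.3]
grip_width: 0.0313
grasp_force: 60.2
```

```bash
python3 st.py; python3 - <<'E'
from h import *
p,d=imaging.camera("top");q,_=imaging.camera("side")
a=cv2.resize(p[180:280,150:270],(420,350));b=cv2.resize(q[200:380,150:330],(350,350))
cv2.imwrite("pics/c3.png",np.hstack([a,b]))
E
```

```text
14.85 q [ 0.199  0.351 -0.706  0.256  0.733 -1.155] p [0.402 0.277 0.063] z [ 0.053  0.693 -0.719] y [-0.994  0.106  0.028] F [-1.09  -0.962 -2.25 ] 0.03129729345389148
station TCP mm 295.5733810723107 148.0356058072672 62.971449050183814 tip+17 50.74938988097581 tilt 44.032582033191254 az 85.61259827152792 yaz 173.9279511791592
```

View pics/c3.png

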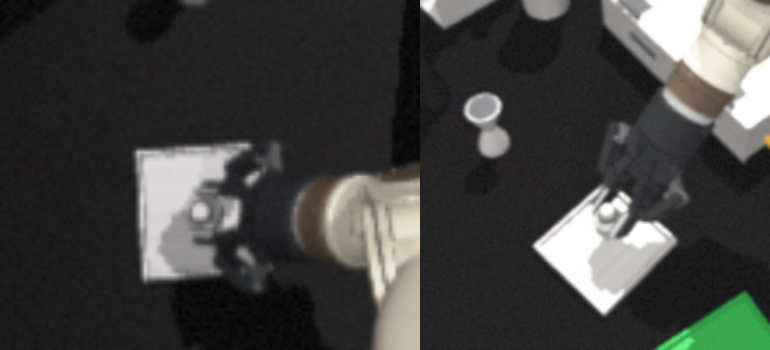

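The stopper hangs upright over the middle of the steel tray, at (203,212) in the left half. I'll lower it gently.

>>> apply_moves([
  [[0,0,-0.4,0,-1],[0,0,-0.3,0,-1],[0,0,-0.1,0,-1],[0,0,0,0,-1],[0,0,0,0,-1]],
])

```text
clock: 15.37
eef_pos: [0.4059, 0.2775, 0.0353]
tool_rot: [-0.617, 0.691, 0.259, 0.274]
ft_force: [-0.4, -0.3, -1.7]
grip_width: 0.0313
grasp_force: 60.2
```

>>> apply_moves([
  [[0,0,-0.06,0,-1],[0,0,-0.04,0,-1],[0,0,0,0,-1]],
])

```text
clock: 15.62
eef_pos: [0.4058, 0.2773, 0.031]
tool_rot: [-0.616, 0.692, 0.259, 0.274]
ft_force: [0.0, 0.5, -2.4]
grip_width: 0.0313
grasp_force: 60.2
```

>>> apply_moves([
  [[0,0,-0.03,0,-1],[0,0,0,0,-1]],
])

```text
clock: 15.78
eef_pos: [0.4056, 0.2773, 0.0295]
tool_rot: [-0.616, 0.692, 0.259, 0.273]
ft_force: [-0.1, 0.1, -1.3]
grip_width: 0.0314
grasp_force: 60.2
```

>>> apply_moves([
  [[0,0,-0.05,0,-1],[0,0,-0.02,0,-1],[0,0,0,0,-1]],
])

```text
clock: 16.03
eef_pos: [0.4054, 0.2772, 0.0264]
tool_rot: [-0.616, 0.692, 0.259, 0.273]
ft_force: [0.7, 0.3, -1.8]
grip_width: 0.031
grasp_force: 60.2
```

>>> apply_moves([
  [[0,0,-0.03,0,-1],[0,0,0,0,-1]],
])

```text
clock: 16.2
eef_pos: [0.4054, 0.2772, 0.0252]
tool_rot: [-0.616, 0.692, 0.259, 0.273]
ft_force: [0.3, 0.0, -1.6]
grip_width: 0.0313
grasp_force: 60.2
```

>>> apply_moves([
  [[0,0,-0.03,0,-1],[0,0,0,0,-1]],
])

```text
clock: 16.37
eef_pos: [0.4057, 0.2776, 0.0247]
tool_rot: [-0.616, 0.691, 0.259, 0.274]
ft_force: [-1.3, -0.8, 1.7]
grip_width: 0.0312
grasp_force: 60.6
```

Touchdown. Release and retreat along the tool axis.

>>> apply_moves([
  [[0,0,0,0,0.3],[0,0,0,0,0.3],[0,0,0,0,0.3],[0,0,0,0,0.3]],
])

```text
clock: 16.7
eef_pos: [0.4057, 0.2773, 0.0243]
tool_rot: [-0.617, 0.692, 0.259, 0.273]
ft_force: [0.1, -0.1, 1.0]
grip_width: 0.0553
grasp_force: 0.0
```

>>> apply_moves([
  [[0,-0.2,0.2,0,0.3],[-0.02,-0.4,0.4,0,0.3],[-0.03,-0.4,0.5,0,0.3],[0,-0.4,0.7,0,0.3],[0,-0.4,0.7,0,0.3],[0,-0.4,0.7,0,0.3],[0,0,0,0,0.3]],
])

```text
clock: 17.28
eef_pos: [0.4069, 0.1878, 0.1572]
tool_rot: [-0.616, 0.691, 0.256, 0.277]
ft_force: [0.8, 0.7, -0.6]
grip_width: 0.0555
grasp_force: 0.0
```

```bash
python3 st.py; python3 - <<'E'
from h import *
p,d=imaging.camera("top");q,_=imaging.camera("side")
a=cv2.resize(p[120:270,150:350],(440,330));b=cv2.resize(q[200:380,150:330],(330,330))
cv2.imwrite("pics/c4.png",np.hstack([a,b]))
E
```

```text
17.2833 q [-0.029  0.185 -0.57   0.752  0.771 -1.46 ] p [0.407 0.188 0.157] z [ 0.067  0.695 -0.716] y [-0.994  0.109  0.013] F [ 0.762  0.694 -0.551] 0.05554537584254019
station TCP mm 207.34968962255903 135.56165531040926 157.2332702109211 tip+17 145.06658377061308 tilt 44.30043446855321 az 84.49220945514038 yaz 173.75267898696958
```

View pics/c4.png

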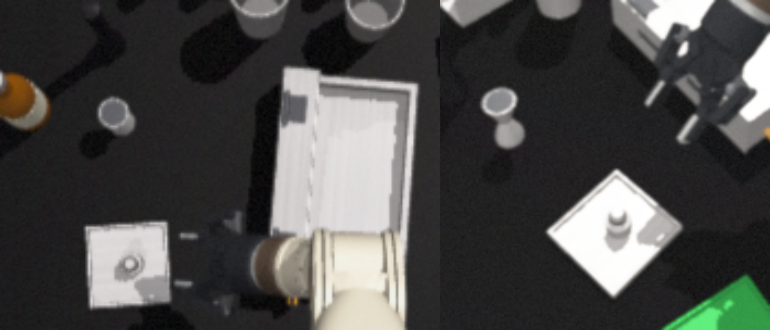

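The stopper stands on its head in the tray, at (130,263) in the left half. The gripper is clear and the jigger and bottle haven't moved.

```bash
python3 -c "
from workcell import order;print(order.job_done())"
```

```text
the job is handed in; nothing more can be done
None
```

I found the stopper by touch under the deck, took it out and set it down gently, standing on its head near the middle of the steel tray; the job was handed in at about 17 s, and its result was not reported back.

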